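# Load the nib tin into the carousel

## Robot

A 7-joint arm with a two-finger parallel gripper is mounted at the origin on the work surface. World frame = base frame: x ahead of the robot, y to its left, z up, the work surface at z = 0. Lengths are in m, angles in rad, forces in N, time in s.
With the tool pointing down it reaches from about 0.425 to 0.95 m from the base axis. Payload 4.7 kg.
Tool frame: the origin (TCP) lies midway between the tips of the shut fingers; the grasp point (between the pads) lies 19 mm behind it; z points along the fingers, y is the line along which they close (so a half turn about z gives the same grasp; the last joint's range is limited). The gripper opens to 85 mm and grips with 20 to 120 N. Pads are 22 mm wide; open, the fingers measure 114 mm over their backs; the gripper's body (76 mm by 85 mm) begins 54 mm behind the grasp point. The pads swing forward as they close: fully open they stand 13 mm farther back than shut.
Start: joints at [-1.336, 0.469, -0.049, 1.532, 0.024, 1.141, -0.082], TCP at [0.176, 0.652, 0.231] pointing down, gripper open.
Joint ranges: [-2.59, 2.59], [-0.33, 1.99], [-1.39, 1.29], [0.1, 2.45], [-1.04, 4.18], [0.21, 1.99], [-2.66, 2.66]. Speed limits (rad/s): [2.57, 2.57, 3.14, 3.14, 3.14, 3.14, 3.14].

## Interface

Orientations are given as a 3x3 rotation matrix whose columns are the frame's x, y, z axes.
In Python, from rig import arm, telemetry, viewer, finish_job, spotter gives the robot as it stands. Calls block until the motion is done:
- arm.movep(position, orientation): joint-space move of the TCP to a pose.
- arm.move_l(position, attitude=None, feed=0.15, until_force=None): straight line of the TCP; attitude=None keeps the orientation; feed is the mean speed in m/s. With until_force (N) it stops when the force on the tool has changed by that much, and returns True; else False.
- arm.move_joints(angles): joint-space move.
- arm.command_gripper(opening, newtons=None): finger opening in m; newtons is the grip in N (None keeps the last); returns when the fingers have stopped.
- arm.sleep(seconds).
- arm.inverse_kinematics(position, orientation): joint angles nearest the present ones, or None.
- telemetry.sense(): the state.
- viewer.camera(name): name is "scene" or "side" or "wrist"; returns (picture, depth): 420x560x3 uint8, red, green, blue; 420x560 float32, m along the optical axis (not along the pixel's ray), 0 where there is no reading.
- viewer.camera_params(name): a dict with "K" (3x3 intrinsics, pixels), "position" and "rotation" of the camera in the world; the wrist camera has in their place "tool_from_camera" (4x4, takes a point from camera to tool coordinates, whose origin is the TCP and whose axes are the flange's). Camera axes: x right, y down, z forward; pixel columns grow to the right and rows downward; lengths in m; the calibration is good to about 2 mm. A picture is of the moment at which its call begins: read the wrist's pose just before it. camera_params takes no time and is no camera call.
A pose or a line that the arm cannot do raises arm.Unreachable and nothing moves.
- finish_job(): hands the job in; it is judged then, once.
Trained networks look in the newest picture that a camera, given by its name, has taken for a name from the list of things; names that differ only in an ending like _2 or _b are one class to them, and where a whole thing is asked for, a point or a joint stands for the part that bears it (a point fixed in the world has none). Each returns a list of dicts, best first, with "score" (0 to 1); they miss things now and then, are a little off and sometimes report something else, mostly with a low value. They report only what shows in the picture. A call takes as long as a camera call.
- spotter.spot_in(camera, name): "position" ([x, y, z] in m, in world coordinates, good to about 4 mm: the middle of the surface that is visible of it).
- spotter.regions_of(camera, name): "region" (420x560 bool, what is visible of it).
- spotter.tip_of(camera, name): "position" ([x, y, z] in m, in world coordinates, good to about 4 mm: a listed point, or the origin of a listed thing).
The state is a dict: "time_s": time; "joint_pos": joint angles; "qd": joint speeds; "joint_efforts": joint torques, N m; "position": TCP position; "tcp_rot": TCP orientation; "wrist_force": force on the tool from outside, world axes, zero at the start; "ft_torque": the same for the moment, N m; "finger_gap": finger opening in m; "gripper_force": force on a finger pad.
Only numpy, scipy, OpenCV 4.12 (cv2) and the standard library are available. Lean on these libraries where they do the work, as an engineer would, in place of code of your own. Each camera call takes 0.05 s, during which the arm holds its last target. There are 200 camera calls.

## Task

Turn the nib-tin carousel until its one empty wide bay faces the end of the rod track squarely, and only then slide the loose tin along the track, round the corner and into that bay. Push it past the bay's spring catches and press it firmly but gently home against the hub, then leave the loaded bay facing the track. Keep the tin flat on its track, never lifting or tipping it, and leave the other things on the desk where they are.

Things in the scene. Friction and masses are not known exactly. Their poses are not given: they have to be found in the camera images.
- station: The loading station, fixed to the desk: a turning carousel and a rod track that leads to it. Origin on the desk under the carousel's axis; z up. The carousel fills a circle of 118 mm radius about the origin. The track's centre line starts at (-165, 185) mm in this frame, runs along +x to the corner at (0, 185), then along -y to the carousel's rim at (0, 121).
- corner (a point): Corner of the track, on its centre line, on top of the track plate (14 mm above the desk); axes as the station's. Two bent steel rods 8 mm thick (tops 26 mm above the desk) leave a clear gap of 60 mm. A tin slid along +x stops here against the rod at x = +34 mm; there a tool can reach over the outer rod, 34 mm away in +y, to push it on in -y.
- dock (a point): Fixed point of the station at (0, 75, 13) mm in its frame, axes as the station's: where the centre of a bay stands when that bay faces the end of the track.
- bay (a point): Centre of the carousel's one empty wide bay, 75 mm from the axis, on its floor (13 mm above the desk, 1 mm below the track plate): the tin's underside is centred here when home against the hub. +y points radially outwards and turns with the carousel. The bay is 60 mm wide between aluminium side fences (tops 35 mm above the desk), flared at the outer end.
- carousel (a joint): Angle of the carousel, rad, counterclockwise from above positive; the wide bay faces the track at 0 and at 2 pi. Starts between 0.75 and 5.5, turns either way, stays where left (friction 0.13 N m). Plywood turntable, 236 mm diameter, six bays 60 degrees apart: four hold fixed tins (tops 49 mm above the desk); one, 120 degrees counterclockwise of the wide bay, is empty but only 38 mm wide.
- peg (a point): Top centre of one of six upright wooden pegs on the carousel to push it round by: 12 mm diameter, tops 83 mm above the desk, 100 mm from the axis, midway between the bays (30, 90, 150, 210, 270, 330 degrees from the wide bay; this one 30 degrees counterclockwise of it). Nothing else on the carousel rises above 55 mm.
- catch (a point): One of the wide bay's two spring catches: upright steel pins that stick 5 mm out of the two fences, 14 mm outwards of the bay's centre. They resist the tin from 27 mm before home until about 13 mm before home, giving way at roughly 5 to 10 N, and then close behind its widest part.
- hub (a point): Top centre of the carousel's wooden hub: 47 mm radius, top 49 mm above the desk. Its side is the hard stop that the tin meets when home.
- tin: The loose nib tin to load: round, aluminium, closed lid, 56 mm diameter, 36 mm tall, 0.1 to 0.21 kg. Origin at the centre of its underside, z up. It starts standing on the first leg of the track. Once home, press on it with at least 3 N; never press it with more than 30 N.
- spare_lid: Bystander: brass disc, 42 mm diameter, 12 mm tall, on the desk beside the track corner. Origin at the centre of its underside.
- offcut: Bystander: wooden offcut 55 x 35 x 14 mm on the desk in front of the carousel. Origin under its centre.
- whetstone: Bystander: white stone 50 x 22 x 16 mm on the desk beyond the carousel. Origin under its centre.
- glue_jar: Bystander: white jar, 60 mm diameter, 60 mm tall. Origin under its centre.
- oil_jar: Bystander: amber glass jar, 68 mm diameter, 85 mm tall. Origin under its centre.
- brush: Bystander: brush 200 mm long, lying on the desk.
- gourd_board: Bystander: plywood blank 140 x 100 x 12 mm on the desk. Origin under its centre.

How it is judged:
By the outcome, as a careful person would: the job done as asked, in the order asked, and still so for the second after the job is handed in, with the robot touching nothing.
It also fails if it takes over 64 s, if anything falls off the work surface, if the arm or the gripper's body presses on something with over 40 N, if the wrist force passes 120 N, or if a joint passes its speed limit or range.

## Working session

There is one attempt and no reset: what is moved stays moved. The work goes in short steps, each a Python script; the robot and the scene stay as the last script left them, time stands still between calls to the robot, and variables do not carry over. Pictures are saved under pics/ and viewed, at most 10 in all, crops included, and the job is handed in when it is done.

```bash
ls; mkdir -p pics
python3 - <<'E'
from rig import arm, telemetry, viewer, finish_job, spotter
import cv2,numpy as np
ims=[]
for c in ["scene","side"]:
    p,d=viewer.camera(c); cv2.imwrite(f"pics/{c}0.png",p[:,:,::-1])
    P=viewer.camera_params(c); print(c,np.round(P["position"],3),np.round(P["rotation"],2).tolist(),np.round(P["K"][0],0))
    for n in ["corner","dock","bay","peg","hub","tin","station","catch"]:
        print(n,[(np.round(r["position"],4).tolist(),round(r["score"],2)) for r in spotter.tip_of(c,n)[:6]])
    for n in ["spare_lid","offcut","whetstone","glue_jar","oil_jar","brush","gourd_board"]:
        print(n,[(np.round(r["position"],4).tolist(),round(r["score"],2)) for r in spotter.spot_in(c,n)[:2]])
print(telemetry.sense())
E
```

```text
pics
rig.py
scene [ 1.409 -0.245  1.213] [[0.25, 0.77, -0.59], [0.97, -0.19, 0.16], [0.01, -0.61, -0.79]] [502.   0. 284.]
corner [([0.6339, 0.0122, 0.0109], 0.82), ([0.6503, -0.4231, 0.0007], 0.4)]
dock [([0.5959, -0.086, 0.0146], 0.58)]
bay [([0.5583, -0.2282, 0.0144], 0.64)]
peg [([0.6108, -0.2427, 0.0818], 0.95)]
hub [([0.5667, -0.1535, 0.0535], 0.92)]
tin [([0.5643, 0.0473, 0.0126], 0.65), ([0.7029, -0.2328, -0.0012], 0.15)]
station [([0.5634, -0.1562, -0.0006], 0.58)]
catch [([0.4281, 0.4118, 0.001], 0.69), ([0.5315, -0.2422, 0.0225], 0.59)]
spare_lid [([0.7293, -0.0303, 0.0141], 0.74)]
offcut [([0.4125, -0.1023, 0.017], 0.52), ([0.5863, -0.1574, 0.0321], 0.45)]
whetstone [([0.7032, -0.2342, 0.0185], 0.63)]
glue_jar [([0.4421, 0.4036, 0.0493], 0.79)]
oil_jar [([0.6955, 0.4241, 0.0587], 0.75), ([0.7294, -0.0302, 0.0108], 0.17)]
brush [([0.6626, -0.3941, 0.0202], 0.83)]
gourd_board [([0.4337, -0.4418, 0.013], 0.85)]
side [ 0.52  -0.702  0.786] [[0.99, -0.08, 0.09], [-0.11, -0.71, 0.7], [0.01, -0.7, -0.71]] [385.   0. 275.]
corner [([0.6362, 0.014, 0.0133], 0.97)]
dock [([0.5972, 
[... 904 characters left out ...]
2738]), 'qd': array([ 0.00061171, -0.0006936 , -0.00041097,  0.00052134, -0.00057932,
       -0.00136306,  0.00068797]), 'joint_efforts': array([ 1.79239196e-04, -5.10158765e+01, -4.65549063e-02, -2.38009214e+01,
        1.08305208e-02,  8.93996439e-04, -7.54717377e-06]), 'position': array([0.17596716, 0.65167833, 0.23130734]), 'tcp_rot': array([[-9.65401708e-01,  2.60767218e-01, -2.42666348e-05],
       [ 2.60767216e-01,  9.65401707e-01,  5.59547144e-05],
       [ 3.80182058e-05,  4.76908340e-05, -9.99999998e-01]]), 'wrist_force': array([0.27688133, 0.10099432, 0.15303592]), 'ft_torque': array([-0.02403459,  0.01723707, -0.03911025]), 'gripper_force': 0.0, 'finger_gap': 0.08523442622430236}
```

View pics/scene0.png

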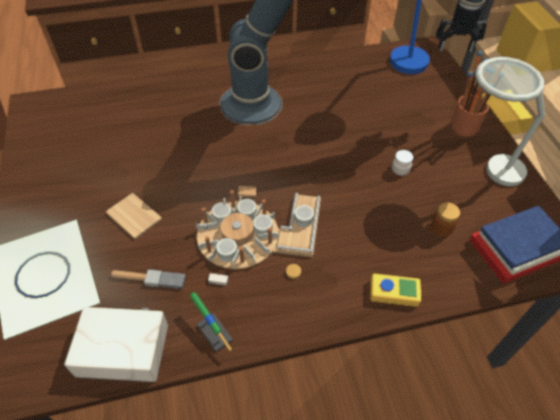

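View pics/side0.png

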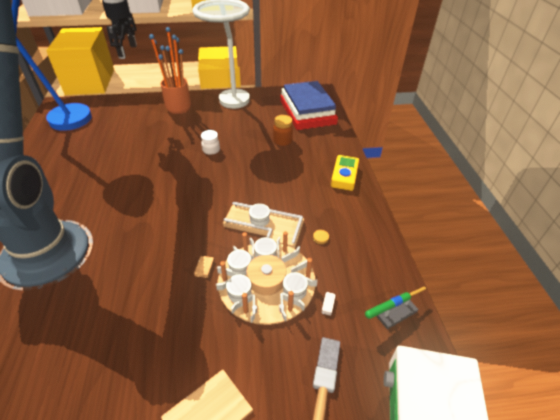

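Scene view: carousel at about (238,233), track with the tin at (303,213), spare lid at (293,271) and whetstone at (218,280). The side view agrees. The networks give a station yaw of about -23° and a bay direction of about -94° (carousel about 3.47 rad). Next I take a closer wrist look from above.

```bash
cat > h.py <<'E'
from rig import arm, telemetry, viewer, finish_job, spotter
import cv2,numpy as np
def R(yaw):  # tool down, tool x axis at yaw
    c,s=np.cos(yaw),np.sin(yaw); return np.array([[c,s,0],[s,-c,0],[0,0,-1.]])
def snap(name,tags):
    s=telemetry.sense(); p,d=viewer.camera("wrist"); P=viewer.camera_params("wrist")
    cv2.imwrite(f"pics/{name}.png",p[:,:,::-1]); np.savez(f"pics/{name}.npz",p=p,d=d,pos=s["position"],rot=s["tcp_rot"],T=P["tool_from_camera"],K=P["K"])
    out={}
    for n in tags:
        r=spotter.tip_of("wrist",n)
        out[n]=[(np.round(q["position"],4).tolist(),round(q["score"],2)) for q in r[:6]]; print(n,out[n])
    return out
E
python3 - <<'E'
from h import *
P=viewer.camera_params("wrist"); print(np.round(P["tool_from_camera"],3).tolist(),np.round(P["K"],0).tolist())
for yaw in [-np.pi/2,0,np.pi/2,np.pi,2.88,1.178]:
    q=arm.inverse_kinematics([0.58,-0.09,0.40],R(yaw)); print(yaw,None if q is None else np.round(q,2))
c=np.array([.564,-.155])
for a in np.radians([-64,-20,20,60,97.]):
    for k in [0,np.pi/2,np.pi,-np.pi/2]:
        q=arm.inverse_kinematics([*(c+.1*np.array([np.cos(a),np.sin(a)])),.062],R(a+k)); print(round(a,2),round(k,2),None if q is None else np.round(q,2))
print(telemetry.sense()["time_s"])
E
```

```text
[[-0.001, -0.966, -0.258, 0.065], [1.0, -0.001, 0.0, 0.0], [-0.0, -0.258, 0.966, -0.144], [0.0, 0.0, 0.0, 1.0]] [[343.0, 0.0, 275.0], [0.0, 343.0, 201.0], [0.0, 0.0, 1.0]]
-1.5707963267948966 [-0.8   0.42  1.27  1.54 -0.4   1.48 -2.65]
0 [-0.66  0.31  0.99  1.54 -0.26  1.43 -1.22]
1.5707963267948966 [-0.55  0.27  0.83  1.53 -0.2   1.42  0.29]
3.141592653589793 [-0.55  0.27  0.83  1.53 -0.2   1.42  1.86]
2.88 [-0.56  0.28  0.84  1.53 -0.21  1.42  1.6 ]
1.178 [-0.57  0.28  0.85  1.53 -0.21  1.42 -0.1 ]
-1.12 0 [-0.36  0.91  1.1   1.77 -0.93  1.08 -1.6 ]
-1.12 1.57 [-0.36  0.93  1.12  1.77 -0.94  1.09 -0.02]
-1.12 3.14 [-0.21  0.75  0.8   1.76 -0.66  0.92  1.33]
-1.12 -1.57 [ 0.02  0.65  0.44  1.75 -0.35  0.83  2.64]
-0.35 0 [-0.35  0.84  0.91  1.69 -0.77  1.01 -1.08]
-0.35 1.57 [-0.29  0.79  0.8   1.68 -0.67  0.96  0.41]
-0.35 3.14 [-0.11  0.7   0.49  1.67 -0.41  0.88  1.77]
-0.35 -1.57 [ 0.9   1.   -1.19  1.61  0.98  1.23  2.31]
0.35 0 [-0.34  0.73  0.7   1.72 -0.58  0.9  -0.62]
0.35 1.57 [-0.31  0.71  0.64  1.72 -0.53  0.89  0.91]
0.35 3.14 [-0.08  0.64  0.28  1.7  -0.23  0.83  2.23]
0.35 -1.57 [-0.55  0.93  1.1   1.73 -0.93  1.1  -1.92]
1.05 0 [-0.39  0.64  0.61  1.85 -0.49  0.81 -0.05]
1.05 1.57 [-0.3   0.6   0.48  1.84 -0.38  0.79  1.43]
1.05 3.14 [ 0.71  0.8  -1.    1.78  0.79  1.02  2.02]
1.05 -1.57 [-0.67  0.86  1.11  1.86 -0.91  1.03 -1.26]
1.69 0 [-0.44  0.55  0.61  2.   -0.47  0.73  0.58]
1.69 1.57 [-0.24  0.5   0.35  1.99 -0.26  0.69  1.96]
1.69 3.14 [-0.73  0.78  1.11  2.01 -0.89  0.94 -2.17]
1.69 -1.57 [-0.55  0.6   0.78  2.   -0.61  0.78 -0.85]
1.6
```

Run:
```python
from h import *
arm.movep([.615,-.03,.25],R(1.17)); print(telemetry.sense()["time_s"])
snap("w1",["corner","dock","bay","peg","hub","tin","station","catch","offcut"])
print(telemetry.sense()["time_s"])
```

```text
4.45
corner [([0.6322, 0.0139, 0.0124], 0.7)]
dock [([0.5896, -0.0868, 0.0125], 0.78)]
bay [([0.5612, -0.2315, 0.0104], 0.62)]
peg [([0.61, -0.2476, 0.079], 0.91)]
hub [([0.565, -0.1546, 0.0479], 0.61)]
tin [([0.5602, 0.0431, 0.0137], 0.95)]
station [([0.5647, -0.1582, -0.0], 0.79)]
catch [([0.5281, -0.2406, 0.0271], 0.65)]
offcut []
4.95
```

View pics/w1.png

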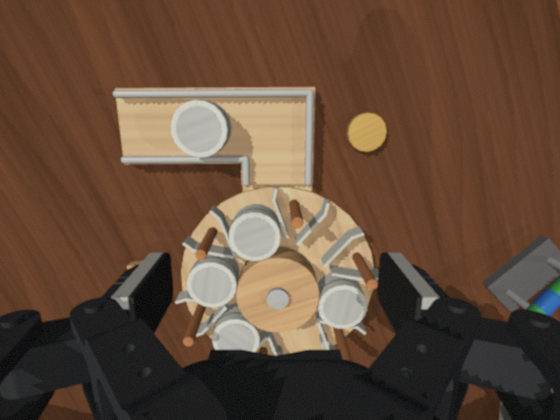

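Wrist view: rods run along row ~93 (outer) and column ~309 (right). The tin is at (200,128), the corner near (275,128), the hub at (278,292) and the spare lid at (367,132). The narrow empty bay is at top right (~(325,225)), and the wide bay points down behind the gripper. Now I fit the geometry from depth.

```bash
cat >> h.py <<'E'
def cloud(name):
    f=np.load(f"pics/{name}.npz"); d=f["d"]; v,u=np.mgrid[:420,:560]; K=f["K"]
    c=np.stack([(u-K[0,2])/K[0,0]*d,(v-K[1,2])/K[1,1]*d,d,np.ones_like(d)],-1)@f["T"].T
    w=c[...,:3]@f["rot"].T+f["pos"]; w[d==0]=np.nan
    return w,f["p"]
def pix(name,u,v,z):
    f=np.load(f"pics/{name}.npz"); K=f["K"]; r=f["rot"]@f["T"][:3,:3]@[(u-K[0,2])/K[0,0],(v-K[1,2])/K[1,1],1]
    o=f["rot"]@f["T"][:3,3]+f["pos"]; return (o+r*(z-o[2])/r[2])[:2]
def blobs(name,z0,z1,centre,rad,minpx=12):
    w,p=cloud(name); m=(w[...,2]>z0)&(w[...,2]<z1)&(np.hypot(w[...,0]-centre[0],w[...,1]-centre[1])<rad)
    n,l,st,ce=cv2.connectedComponentsWithStats(m.astype(np.uint8))
    for i in range(1,n):
        if st[i,4]>=minpx:
            q=w[l==i]; (u,v),r=cv2.minEnclosingCircle(np.float32(q[:,:2]*1000))
            print("  blob px",st[i,4],"uv",ce[i].round(0),"mean",q.mean(0).round(4),"encl",round(u),round(v),"r",round(r,1))
E
python3 - <<'E'
from h import *
print("pegs");blobs("w1",.074,.092,[.564,-.155],.13,6)
print("tops");blobs("w1",.045,.055,[.59,-.08],.25,100)
print("rods")
for u,v in [(118,93),(210,92),(300,91),(310,100),(308,150),(306,182),(125,160),(235,160)]: print(u,v,pix("w1",u,v,.026).round(4))
E
```

```text
pegs
  blob px 142 uv [297. 221.] mean [ 0.6202 -0.0706  0.0829] encl 620 -72 r 6.1
  blob px 146 uv [201. 253.] mean [ 0.5215 -0.0649  0.0824] encl 520 -66 r 6.0
  blob px 146 uv [370. 282.] mean [ 0.6641 -0.1594  0.0822] encl 664 -161 r 6.2
  blob px 145 uv [189. 338.] mean [ 0.4667 -0.1477  0.0817] encl 465 -149 r 6.4
  blob px 30 uv [347. 358.] mean [ 0.6114 -0.2402  0.0768] encl 611 -241 r 4.8
tops
  blob px 2571 uv [199. 129.] mean [0.5654 0.0443 0.0517] encl 565 44 r 27.9
  blob px 11545 uv [268. 289.] mean [ 0.5585 -0.1432  0.0504] encl 565 -155 r 102.4
rods
118 93 [0.4992 0.1096]
210 92 [0.5866 0.0738]
300 91 [0.6718 0.0389]
310 100 [0.678  0.0267]
308 150 [ 0.6574 -0.0202]
306 182 [ 0.6426 -0.0518]
125 160 [0.4719 0.0464]
235 160 [5.811e-01 4.000e-04]
```

Run:
```python
from h import *
from scipy.optimize import least_squares
P=np.array([[.6202,-.0706],[.5215,-.0649],[.6641,-.1594],[.4667,-.1477]])
a0=np.radians([-64+120,-64+180,-64+60,-64+240])
f=lambda x:(x[:2]+.1*np.c_[np.cos(a0+x[2]),np.sin(a0+x[2])]-P).ravel()
s=least_squares(f,[.565,-.155,0]); c=s.x[:2]; peg=-64+np.degrees(s.x[2]); print("centre",c.round(4),"peg ang",peg,"res mm",(s.fun*1000).round(1))
w,p=cloud("w1"); q=w[np.isfinite(w[...,2])]
yaw=np.radians(-22.8)
for it in range(4):
    Rm=np.array([[np.cos(yaw),-np.sin(yaw)],[np.sin(yaw),np.cos(yaw)]]); l=(q[:,:2]-c)@Rm; z=q[:,2]
    k=(z>.023)&(z<.0295)
    o=k&(abs(l[:,1]-.219)<.009)&(l[:,0]>-.165)&(l[:,0]<.025)
    r=k&(abs(l[:,0]-.034)<.009)&(l[:,1]>.13)&(l[:,1]<.21)
    po=np.polyfit(l[o,0],l[o,1],1); pr=np.polyfit(l[r,1],l[r,0],1)
    print(np.degrees(yaw),o.sum(),r.sum(),po,pr, z[o].mean(),l[o,1].mean(),l[r,0].mean())
    yaw+=(po[0]*2-pr[0])/3
t=(np.array([.565,.044])-c)@Rm; print("tin local",t,"carousel angle",np.degrees(np.radians(peg)-yaw)-30-90)
```

```text
centre [ 0.5655 -0.1539] peg ang -63.43479387714619 res mm [ 0.4  0.2 -0.7  0.5  1.3 -0.5 -1.  -0.2]
-22.8 1493 568 [0.00345874 0.21699211] [-0.00530095  0.03365249] 0.026618534936273613 0.21675189734434677 0.03274762416105997
-22.56664511177165 1492 575 [-0.00061242  0.21698755] [-0.00118364  0.03364561] 0.026618215647753136 0.2170301288378194 0.033443156667375615
-22.56743211600061 1492 575 [-0.00059871  0.21698755] [-0.00119724  0.03364559] 0.026618215647753136 0.21702917387168025 0.0334408072545594
-22.56743555822417 1492 575 [-0.00059865  0.21698755] [-0.0011973   0.03364559] 0.026618215647753136 0.2170291696947297 0.033440796978610736
tin local [-0.07642809  0.18251834] carousel angle -160.8673583038663
```

```bash
cat >> h.py <<'E'
C=np.array([.5655,-.1539]); YAW=np.radians(-22.57)
def turn(a,b,n,feed=.07):
    """grip the peg standing at world angle a and carry it to b"""
    at=lambda t,z:[*(C+.1*np.array([np.cos(t),np.sin(t)])),z]
    arm.command_gripper(.036,20); arm.movep(at(a,.13),R(a)); arm.move_l(at(a,.062),feed=.12)
    arm.command_gripper(0,20); print("gap",telemetry.sense()["finger_gap"])
    for t in np.linspace(a,b,n+1)[1:]: arm.move_l(at(t,.062),R(t),feed=feed)
    s=telemetry.sense(); print("force",s["wrist_force"].round(1),s["time_s"])
    arm.command_gripper(.036); arm.move_l(at(b,.13),feed=.15)
E
python3 - <<'E'
from h import *
turn(np.radians(-63.43),np.radians(97.43),12)
arm.movep([.615,-.03,.25],R(1.17))
snap("w2",["bay","dock","catch"]); print(telemetry.sense()["time_s"])
blobs("w2",.074,.092,C,.13,6)
E
```

```text
gap 0.011163010636385709
force [-2.  -5.9  6. ] 13.7
bay [([0.5901, -0.0879, 0.0105], 0.63)]
dock [([0.588, -0.0881, 0.0162], 0.93)]
catch [([0.6292, -0.087, 0.0264], 0.79)]
15.475
  blob px 150 uv [227. 231.] mean [ 0.5538 -0.0551  0.0826] encl 553 -56 r 5.8
  blob px 149 uv [330. 231.] mean [ 0.6445 -0.0938  0.0825] encl 644 -95 r 5.9
```

View pics/w2.png

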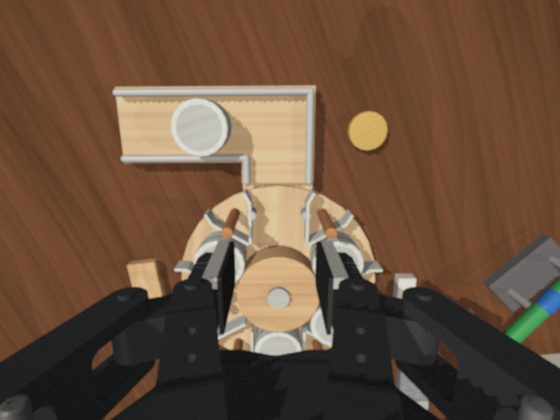

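Bay now faces the track: peg midline is within about 0.5° of square, and the fences (columns 250/307) line up with the rods (246/310). I'm double-checking the rod yaw in this frame, then starting leg 1.

```bash
cat >> h.py <<'E'
def rods(name):
    w,p=cloud(name); q=w[np.isfinite(w[...,2])]; c,s=np.cos(YAW),np.sin(YAW)
    l=(q[:,:2]-C)@np.array([[c,-s],[s,c]]); z=q[:,2]; k=(z>.023)&(z<.0295)
    o=k&(abs(l[:,1]-.217)<.009)&(l[:,0]>-.165)&(l[:,0]<.025); r=k&(abs(l[:,0]-.0335)<.009)&(l[:,1]>.13)&(l[:,1]<.21)
    print("rods",np.polyfit(l[o,0],l[o,1],1),np.polyfit(l[r,1],l[r,0],1))
def W(x,y,z):  # station mm -> world
    c,s=np.cos(YAW),np.sin(YAW); return [C[0]+(c*x-s*y)/1e3, C[1]+(s*x+c*y)/1e3, z/1e3]
def L():
    p=telemetry.sense()["position"]; d=(p[:2]-C)*1e3; c,s=np.cos(YAW),np.sin(YAW); return np.round([c*d[0]+s*d[1],-s*d[0]+c*d[1],p[2]*1e3],1)
E
python3 - <<'E'
from h import *
rods("w2")
print("tin/top blobs"); blobs("w2",.045,.055,[.565,.044],.04,100)
arm.command_gripper(0)
arm.movep(W(-132,183,90),R(YAW))
print(arm.move_l(W(-132,183,24),feed=.1,until_force=8),L())
print(arm.move_l(W(-34,183,24),feed=.045,until_force=5),L(),telemetry.sense()["wrist_force"].round(1))
arm.move_l(W(-48,183,24)); arm.move_l(W(-48,183,110))
arm.movep(W(0,234,110),R(YAW+np.pi/2))
snap("w3",["tin"]); blobs("w3",.045,.055,W(0,183,0)[:2],.04,100); print(telemetry.sense()["time_s"])
E
```

```text
rods [7.07432027e-05 2.16975310e-01] [-0.00133688  0.03368119]
tin/top blobs
  blob px 2594 uv [199. 127.] mean [0.5653 0.0443 0.0517] encl 565 44 r 27.9
False [-131.5  182.9   24.3]
True [-37.4 182.9  23.4] [ 0.4 -0.4 -0.2]
tin []
22.2083
```

View pics/w3.png

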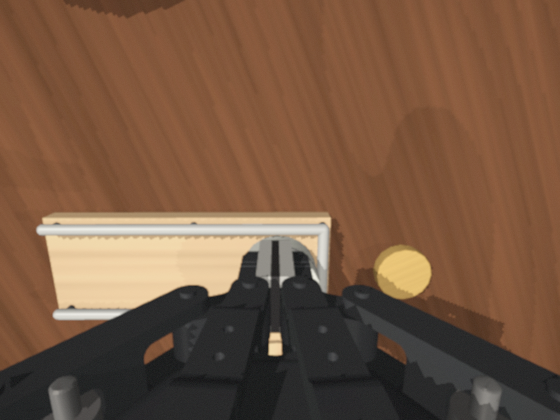

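The tin stands in the corner against the right rod (behind the fingers, about (285,255)), and the lid at (403,271) is untouched. Now leg 2.

Run:
```python
from h import *
F=lambda: telemetry.sense()["wrist_force"].round(1)
print(arm.move_l(W(0,234,31),feed=.1,until_force=8),L())
print(arm.move_l(W(0,190,31),feed=.05,until_force=8),L(),F())
arm.move_l(W(0,196,31)); print(arm.move_l(W(0,196,22),feed=.05,until_force=6),L())
print(arm.move_l(W(0,144,22),feed=.05,until_force=8),L(),F(),telemetry.sense()["time_s"])
```

```text
False [  0.6 234.2  31.6]
False [ -0.3 189.6  30.7] [0.4 0.2 0.2]
False [ -0.4 195.7  21.3]
False [ -0.2 143.9  21.8] [-0.1  0.2 -0.3] 25.9583
```

Run:
```python
from h import *
F=lambda: telemetry.sense()["wrist_force"].round(1)
for y in [137,131,125,118]:
    print(arm.move_l(W(0,y,22),feed=.025,until_force=18),L(),F())
print(arm.move_l(W(0,104,22),feed=.01,until_force=10),L(),F())
arm.sleep(.5); print(L(),F(),telemetry.sense()["time_s"])
```

```text
False [ -0.3 137.9  21.9] [ 1.1  4.1 -1.2]
False [ -0.  132.5  22.2] [1.4 5.3 0.4]
False [-1.000e-01  1.266e+02  2.220e+01] [1.5 4.7 0.3]
False [-1.000e-01  1.172e+02  2.200e+01] [-1.3  1.7 -0.7]
True [ -0.5 112.   21.6] [ 0.5  1.  -0.1]
[ -1.4 112.7  21. ] [-0.2 -0.4 -1. ] 29.125
```

Run:
```python
from h import *
f=lambda: telemetry.sense()["wrist_force"]
for y in np.arange(112,104,-.5):
    hit=arm.move_l(W(0,y,22),feed=.01,until_force=15); arm.sleep(.1); F=f(); print(y,hit,L(),F.round(1))
    if hit or np.hypot(F[0],F[1])>7: break
arm.sleep(.4); print(L(),f().round(1))
arm.move_l(W(0,140,22),feed=.08); arm.move_l(W(0,140,110)); arm.movep([.615,-.03,.25],R(1.17))
snap("w4",["tin","bay","dock"]); print(telemetry.sense()["time_s"])
print("pegs");blobs("w4",.074,.092,C,.13,6)
print("tops");blobs("w4",.045,.056,W(0,85,0)[:2],.032,100)
```

```text
112.0 False [1.000e-01 1.121e+02 2.210e+01] [ 0.5  0.2 -0.5]
111.5 False [1.000e-01 1.119e+02 2.210e+01] [1.1 0.5 0.1]
111.0 False [  0.  111.8  22.1] [ 1.4  3.  -0.4]
110.5 False [  0.  111.8  22.1] [2.2 5.2 0.8]
110.0 False [ -0.  111.7  22.1] [2.4 4.6 0.3]
109.5 False [ -0.  111.8  22.2] [2.9 5.9 0. ]
109.0 False [ -0.  111.8  22.2] [2.9 6.5 0.1]
[ -0.  111.7  22.2] [2.7 6.  0.6]
tin [([0.5905, -0.0867, 0.0122], 0.77)]
bay []
dock []
34.1417
pegs
  blob px 146 uv [228. 231.] mean [ 0.5545 -0.0549  0.0826] encl 554 -56 r 5.9
  blob px 145 uv [330. 232.] mean [ 0.645  -0.0945  0.0827] encl 645 -96 r 6.0
tops
  blob px 1543 uv [279. 226.] mean [ 0.5976 -0.0798  0.0506] encl 595 -86 r 27.6
```

View pics/w4.png

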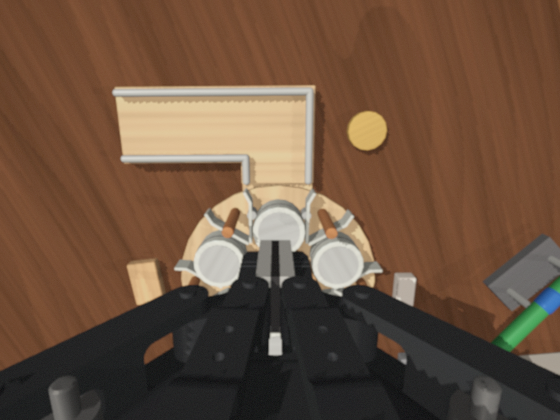

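The tin sits in the bay at (278,225), 74 mm from the axis and against the hub, after a held press of about 7 N. The bay is within about 1° of the track axis, and the lid, offcut and whetstone look undisturbed.

```bash
python3 -c "
from rig import *
print(finish_job())"
```

```text
the job is handed in; nothing more can be done
None
```

The job is handed in: I turned the empty bay to the track first, then slid the tin past the catches and pressed it home against the hub at about 7 N; the loaded bay was left within about 1° of square, at about 34 s of the 64 s limit.

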